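Turn the tackle carousel to the swivels

ROBOT

A 6-joint arm with a two-finger parallel gripper is mounted at the origin on the work surface. World frame = base frame: x ahead of the robot, y to its left, z up, the work surface at z = 0. Lengths are in m, angles in rad, forces in N, time in s.
With the tool pointing down it reaches from about 0.275 to 0.975 m from the base axis. Payload 8.4 kg.
Tool frame: the origin (TCP) lies on the centre line of the jaws, within the pads' length; the fingertips stand 19 mm ahead of it and the grasp point (between the pads) is the TCP (arm.tip_reach is the distance from the TCP to the fingertips, in m); z points along the fingers, y is the line along which they close (so a half turn about z gives the same grasp; the last joint's range is limited). The gripper opens to 92 mm and grips with 3 to 60 N. Pads are 20 mm wide; open, the fingers measure 128 mm over their backs; the gripper's body (75 mm by 189 mm) begins 69 mm behind the grasp point.
Start: joints at [-1.194, 0.353, 1.633, -0, 1.155, -0.002], TCP at [0.231, -0.581, 0.21] pointing down, gripper open.
Joint ranges: [-2.63, 2.63], [-0.92, 2.1], [0.06, 2.66], [-1.3, 4.44], [0, 2.69], [-3.02, 3.02]. Speed limits (rad/s): [2.22, 2.22, 2.79, 3.14, 3.14, 3.14].

INTERFACE

Orientations are given as a rotation vector (axis times angle).
In Python, from station import arm gives the robot as it stands.
- The arm moves only by the tool step_arm, never from a script. Its argument "targets" is a list of rows, each a list of 4 numbers: the shift along the tool's x, y, z in units of 20 mm (1.0 is 20 mm), then the turn about the tool's z in units of 0.15 rad (1.0 is 0.15 rad). In form: [[tx, ty, tz, roll], ...]. A call has 1 to 8 rows; each row shifts and turns the commanded pose from where the row before left it, along the tool's axes as they then stand; what a row does not reach is not made up. A row lasts 1/10 s, in which the tool goes at most 50 mm and 8.59 degrees, less where a joint would pass 70% of its speed; a pose out of reach is approached as far as the arm can. A call with a number of a shift or a turn outside -1 to 1 is refused whole. A call with a gripper value outside its range is refused whole. "jaw" is the gripper's target within -1 to 1 (fully open at 1, half-way at 0, shut at -1), set as the call begins (left out, the last holds). The fingers move at their own pace and stop on an object; "grip_force" is the grip in N (left out, the last holds). Time passes only in rows, so rows that do not move let the fingers close. It gives the time, the measured TCP pose, the force, the opening and the grip force at its end, in the units of the state.
- arm.read_state(): the state, without advancing time (a new reading comes with each control period).
- arm.snapshot(name): name is "scene" or "top" or "wrist"; returns a dict with "image" (420x560x3 uint8, blue, green, red), "depth" (420x560 float32, m along the optical axis (not along the pixel's ray), 0 where there is no reading), "fovy" (degrees; the focal length in pixels is half the picture's height over the tangent of half this angle, whatever the lens; pixels are square), "cx", "cy" (the principal point, pixels), "rvec" (rotation vector, rad) and "tvec" (3), from world to camera coordinates, as OpenCV has them. Camera axes: x right, y down, z forward; pixel columns grow to the right and rows downward; lengths in m; the calibration is good to about 2 mm. A picture is of the moment at which its call begins.
- arm.job_done(): hands the job in; it is judged then, once.
Trained networks look in a picture, given as the dict that the camera call returned (one of the last four; its "shot" number tells which), for a name from the list of things; names that differ only in an ending like _2 or _b are one class to them, and where a whole thing is asked for, a point or a joint stands for the part that bears it (a point fixed in the world has none). Each returns a list of dicts, best first, with "p" (0 to 1); they miss things now and then, are a little off and sometimes report something else, mostly with a low value. They report only what shows in the picture. A call takes as long as a camera call. They do not tell look-alikes from the thing itself.
- arm.silhouettes(picture, name): "mask" (420x560 bool, what is visible of it) and "position" ([column, row] in pixels, amid what is visible of it).
The state is a dict: "t": time; "q": joint angles; "joint_velocities": joint speeds; "tau": joint torques, N m; "eef_pos": TCP position; "ee_rot": TCP orientation; "contact_force": force on the tool from outside, world axes, zero at the start; "torque": the same for the moment, N m; "finger_gap": finger opening in m; "gripper_force": force on a finger pad.
Only numpy, scipy, OpenCV 4.12 (cv2) and the standard library are available. Lean on these libraries where they do the work, as an engineer would, in place of code of your own. Each camera call takes 0.05 s, during which the arm holds its last target. There are 200 camera calls.

TASK

Turn the tackle carousel by pushing its rim handles round with the fingertips, until the white dish of brass swivels stands at the front, in line with the brass arrow on the base board, and leave it standing still there. Push gently, without squeezing a handle: do not touch, lift, slide or tip anything that stands on the carousel, and leave the other things on the bench alone.

Things in the scene. Friction and masses are not known exactly. Their poses are not given: they have to be found in the camera images.
- board: fixed round dark-oak base board, 300 mm across and 18 mm thick, lying on the bench; origin at the centre of its underside, on the turntable's axis; its x axis points away from its front, so its front is its -x side, where a tongue 70 mm wide sticks out to 210 mm from the axis. The board may be turned up to about 30 degrees either way from facing the robot squarely
- arrow_tip (a point): inner point of the flat brass V-shaped arrow (3 mm high) on the board's front tongue, 163 mm from the turntable's axis; it marks the front
- top_centre (a point): centre of the turntable's cork top, on its vertical axis, 58 mm above the bench. The turntable (the carousel) is a pale wooden disc 230 mm across and 18 mm thick (40 to 58 mm above the bench), carried above the board by a central post 100 mm across. It turns freely both ways without stops, with a steady drag of about 2 N at the handles, and stays where it is left
- handle0 (a point): one of the turntable's six equal straight stub handles, like those of a ship's wheel, which stick out level from the rim every 60 degrees: round bars 14 mm thick from the rim (115 mm from the axis) out to a ball end 18 mm thick (end 165 mm from the axis), centre line 49 mm above the bench, 24 mm of clear space between their underside and the board. The point lies on the bar 140 mm from the axis; the other five follow at 60 degree steps
- dish_centre (a point): middle (half-way up) of the white ceramic dish holding five brass swivels (68 mm across the rim, 22 mm high), standing loose on the turntable, its centre 66 mm from the axis
- tin_centre (a point): middle of the small round aluminium tin (62 mm across, 29 mm high), standing loose on the turntable 66 mm from the axis
- seat_centre (a point): middle of the black plastic reel seat (a tube 76 mm long, 22 mm thick), lying loose on the turntable 66 mm from the axis
- pot_centre (a point): middle of the small grey plastic pot of orange floats (52 mm across, 26 mm high; the floats reach 28 mm), standing loose on the turntable 66 mm from the axis
- spool: spool of line, bystander on the bench beside the board (60 mm across, 30 mm high), origin at the centre of its underside
- lead: conical lead weight, bystander on the bench beside the board (42 mm across, 40 mm high), origin at the centre of its underside
- fish_scale: flat steel fish scale with a hook, bystander lying on the bench (190 mm long, 18 mm high), origin under the middle of its 110 mm long body
- driver: screwdriver, bystander lying on the bench, about 200 mm long, origin near its middle
Not all that is in view belongs to the job. What is shaped like the part that bears dish_centre but purple is not meant.

How it is judged:
By the outcome, as a careful person would: the job done as asked, in the order asked, and still so for the second after the job is handed in, with the robot touching nothing.
It also fails if it takes over 64 s, if anything falls off the work surface, if the arm or the gripper's body presses on something with over 40 N, if the wrist force passes 120 N, or if a joint passes its speed limit or range.

## Working session

There is one attempt and no reset: what is moved stays moved. The work goes in short steps, Python scripts to look and compute and a tool call to move; the robot and the scene stay as the last step left them, time stands still between calls to the robot, and variables do not carry over. Pictures are saved under pics/ and viewed, at most 10 in all, crops included, and the job is handed in when it is done.

Besides the shell and the picture viewer there is one more tool, called after "Emit:" as name([rows], argument=value, ...), one row to a line, values as JSON. step_arm: Moves the arm, as the interface text tells. Its arguments: {"type":"object","properties":{"targets":{"type":"array"},"jaw":{"type":"number"},"grip_force":{"type":"number"}},"required":["targets"]}

```bash
mkdir -p pics; cat > h.py <<'E'
import numpy as np, cv2
from station import arm
def geom(s):
    h,w=s["image"].shape[:2]; f=h/2/np.tan(np.radians(s["fovy"])/2)
    R=cv2.Rodrigues(np.array(s["rvec"],float))[0]; t=np.array(s["tvec"],float).ravel()
    return f,R,t
def toworld(s,px,z=None):
    f,R,t=geom(s); u,v=px
    d=np.array([(u-s["cx"])/f,(v-s["cy"])/f,1.]); C=-R.T@t; r=R.T@d
    if z is None: return C+r*float(s["depth"][int(round(v)),int(round(u))])
    return C+r*((z-C[2])/r[2])
def proj(s,P):
    f,R,t=geom(s); c=R@np.asarray(P,float)+t
    return np.array([s["cx"]+f*c[0]/c[2], s["cy"]+f*c[1]/c[2]])
E
python3 - <<'E'
from h import *
for n in ("top","scene"):
    s=arm.snapshot(n); cv2.imwrite(f"pics/{n}0.png",s["image"])
    for k in ("board","arrow_tip","top_centre","handle0","dish_centre","tin_centre","seat_centre","pot_centre","spool","lead","fish_scale","driver"):
        for d in arm.silhouettes(s,k)[:7]:
            p=d["position"]; print(n,k,round(d["p"],2),np.round(p),toworld(s,p).round(3),int(d["mask"].sum()))
print(arm.read_state()["t"])
E
```

```text
top board 0.7 [306. 199.] [ 0.52  -0.102  0.062] 273
top board 0.62 [321. 210.] [ 0.478 -0.156  0.056] 1863
top arrow_tip 0.61 [329. 183.] [ 0.574 -0.183  0.084] 187
top arrow_tip 0.6 [380. 155.] [ 0.68  -0.377  0.031] 107
top top_centre 0.89 [314. 179.] [ 0.593 -0.131  0.057] 2340
top top_centre 0.26 [306. 198.] [ 0.524 -0.102  0.07 ] 274
top handle0 0.77 [311. 178.] [ 0.594 -0.119  0.06 ] 2632
top dish_centre 0.77 [307. 198.] [ 0.523 -0.103  0.074] 246
top dish_centre 0.75 [331. 263.] [ 0.286 -0.192  0.012] 261
top dish_centre 0.57 [243. 249.] [0.339 0.131 0.003] 273
top tin_centre 0.82 [294. 175.] [ 0.603 -0.058  0.088] 221
top seat_centre 0.46 [318. 160.] [ 0.661 -0.145  0.056] 76
top seat_centre 0.35 [236. 206.] [0.499 0.152 0.034] 206
top pot_centre 0.57 [330. 183.] [ 0.575 -0.187  0.077] 170
top spool 0.61 [237. 204.] [0.505 0.149 0.033] 208
top spool 0.16 [138. 232.] [0.409 0.512 0.025] 504
top fish_scale 0.68 [137. 234.] [0.4   0.518 0.022] 469
top driver 0.72 [438. 193.] [ 0.539 -0.589  0.028] 148
scene board 0.61 [266. 277.] [ 0.675 -0.162  0.019] 2334
scene arrow_tip 0.98
[... 243 characters left out ...]
.57 [257. 226.] [ 0.516 -0.109  0.068] 300
scene dish_centre 0.49 [299. 187.] [0.325 0.143 0.012] 178
scene dish_centre 0.25 [266. 277.] [ 0.676 -0.161  0.019] 2264
scene tin_centre 0.74 [266. 252.] [ 0.62  -0.133  0.056] 2708
scene tin_centre 0.59 [286. 238.] [ 0.627 -0.071  0.087] 385
scene seat_centre 0.61 [269. 258.] [ 0.654 -0.14   0.064] 243
scene pot_centre 0.84 [240. 243.] [ 0.575 -0.19   0.079] 286
scene spool 0.68 [329. 210.] [0.512 0.145 0.032] 298
scene fish_scale 0.77 [402. 174.] [0.438 0.498 0.021] 350
scene fish_scale 0.5 [261. 250.] [ 0.61  -0.141  0.059] 3099
scene driver 0.64 [265. 256.] [ 0.656 -0.152  0.077] 190
scene driver 0.58 [ 91. 303.] [ 0.555 -0.604  0.027] 322
1.3
```

View pics/top0.png

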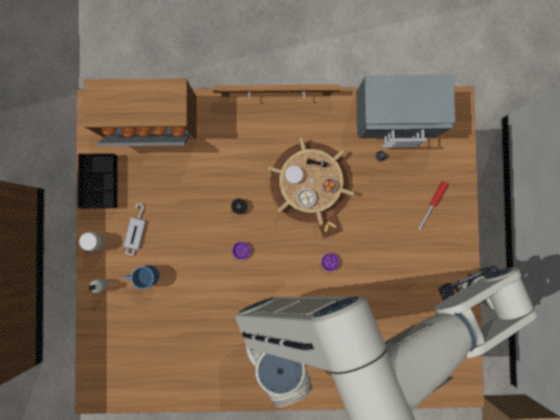

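View pics/scene0.png

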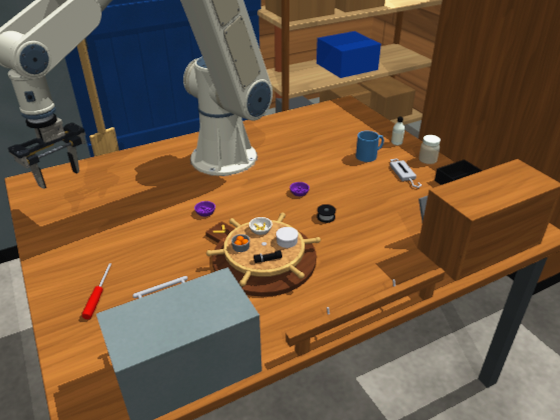

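The top view shows the carousel at about (311,180) with the white dish at (307,198) on it, and the arrow at about (329,225). Dish candidates are the white one on the carousel at (307,198) and purple bowls at (331,263) and (243,249). The white one fits, because it stands on the turntable. I'll confirm that in a crop and measure.

```bash
cat > m.py <<'E'
from h import *
from scipy.optimize import least_squares
def cloud(s):
    f,R,t=geom(s); v,u=np.mgrid[0:420,0:560]; Z=s["depth"].astype(float)
    c=np.stack([(u-s["cx"])/f*Z,(v-s["cy"])/f*Z,Z],-1)
    P=(c-t)@R; P[Z==0]=9; return P
def measure(s,c0=(0.595,-0.125)):
    P=cloud(s); c=np.array(c0); im=s["image"].astype(int)
    z=P[...,2]
    # rim/handle fit: points at handle height outside the disc
    def fit(c):
        r=np.linalg.norm(P[...,:2]-c,axis=-1); m=(z>.042)&(z<.068)&(r>.122)&(r<.168); return P[m][:,:2]
    for _ in range(4):
        H=fit(c)
        def res(x):
            d=H-x[:2]; r=np.linalg.norm(d,axis=1); a=np.arctan2(d[:,1],d[:,0])-x[2]
            a=(a+np.pi/6)%(np.pi/3)-np.pi/6
            return r*np.sin(a)
        best=min((least_squares(res,[*c,p],loss="soft_l1",f_scale=.004) for p in np.arange(0,1.05,.1)),key=lambda q:q.cost)
        c=best.x[:2]
    return c,best.x[2]%(np.pi/3),len(H),np.sqrt(np.mean(best.fun**2)),P
E
python3 - <<'E'
from m import *
s=arm.snapshot("top"); c,ph,n,rm,P=measure(s); print("c",c,"phase deg",np.degrees(ph),n,rm)
r=np.linalg.norm(P[...,:2]-c,axis=-1)
m=(P[...,2]>.054)&(P[...,2]<.062)&(r<.115); print("disc mean",P[m].mean(0))
im=s["image"]; hsv=cv2.cvtColor(im,cv2.COLOR_BGR2HSV)
# arrow: brass pixels low, r .15-.21
m=(P[...,2]<.036)&(r>.15)&(r<.215)&(hsv[...,1]>110)&(hsv[...,2]>130)&(hsv[...,0]>18)&(hsv[...,0]<32)
ys,xs=np.nonzero(m); print(list(zip(xs,ys))[:40]); 
if m.any():
    q=np.array([toworld(s,(x,y),.021)[:2] for x,y in zip(xs,ys)])-c; print("arrow ang",np.degrees(np.arctan2(*(q.mean(0)[::-1]))),np.linalg.norm(q,axis=1).min())
cv2.imwrite("pics/top1.png",cv2.resize(im[125:275,230:400],None,fx=4,fy=4,interpolation=cv2.INTER_CUBIC))
d=max(arm.silhouettes(s,"dish_centre"),key=lambda d:d["p"]*(np.hypot(*(np.array(d["position"])-(307,198)))<8))
ys,xs=np.nonzero(d["mask"]); q=toworld(s,(xs.mean(),ys.mean()),.072)[:2]-c; print("dish",np.degrees(np.arctan2(q[1],q[0])),np.linalg.norm(q))
w=arm.snapshot("scene"); c2,ph2,n,rm,_=measure(w); print("scene c",c2,np.degrees(ph2),n,rm)
cv2.imwrite("pics/scene1.png",cv2.resize(w["image"][190:310,190:340],None,fx=5,fy=5,interpolation=cv2.INTER_CUBIC))
E
```

```text
c [ 0.58586316 -0.1194963 ] phase deg 12.234027049302497 276 0.00424683149125936
disc mean [ 0.58649983 -0.12184178  0.05810088]
[(np.int64(328), np.int64(222)), (np.int64(329), np.int64(222)), (np.int64(330), np.int64(222)), (np.int64(327), np.int64(223)), (np.int64(328), np.int64(223)), (np.int64(329), np.int64(223)), (np.int64(330), np.int64(223)), (np.int64(331), np.int64(223)), (np.int64(332), np.int64(223)), (np.int64(326), np.int64(224)), (np.int64(327), np.int64(224)), (np.int64(328), np.int64(224)), (np.int64(329), np.int64(224)), (np.int64(330), np.int64(224)), (np.int64(331), np.int64(224)), (np.int64(332), np.int64(224)), (np.int64(333), np.int64(224)), (np.int64(334), np.int64(224)), (np.int64(326), np.int64(225)), (np.int64(327), np.int64(225)), (np.int64(328), np.int64(225)), (np.int64(330), np.int64(225)), (np.int64(331), np.int64(225)), (np.int64(332), np.int64(225)), (np.int64(333), np.int64(225)), (np.int64(334), np.int64(225)), (np.int64(335), np.int64(225)), (np.int64(325), np.int64(226)), (np.int64(326), np.int64(226)), (np.int64(327), np.int64(226)), (np.int64(332), np.int64(226)), (np.int64(333), np.int64(226)), (np.int64(334), np.int64(226)), (np.int64(335), np.int64(226)), (np.int64(325), np.int64(227)), (np.int64(326), np.int64(227)), (np.int64(327), np.int64(227)), (np.int64(334), np.int64(227)), (np.int64(335), np.int64(227)), (np.int64(325), np.int64(228))]
arrow ang -157.73233967455695 0.16239782029183839
dish 163.6191645299483 0.06430529171175027
scene c [ 0.59183556 -0.12611069] 12.327626221590414 398 0.00392459556982728
```

View pics/top1.png

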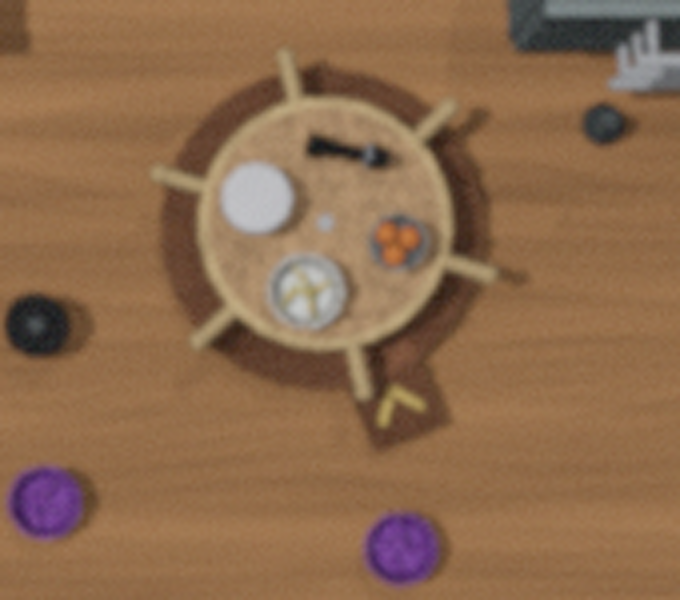

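The crop confirms it: the white dish with brass swivels is at crop (308,290), and the arrow tip is at crop (393,385). The dish stands at about 164° and the front at about 202°, so it needs roughly +38° counter-clockwise. I'll push the 252° handle from its clockwise side with closed fingers.

```bash
cat > g.py <<'E'
from m import *
C=np.array([.588,-.122])
def plan(th,r,z,off=0.,C=C):
    """shift in tool units to reach angle th(deg), radius r, tangential offset off, height z, with tool y tangential"""
    s=arm.read_state(); R=cv2.Rodrigues(np.array(s["ee_rot"],float))[0]; p=np.array(s["eef_pos"])
    a=np.radians(th); e=np.array([np.cos(a),np.sin(a)]); t=np.array([-e[1],e[0]])
    T=np.array([*(C+r*e+off*t),z]); d=R.T@(T-p)/.02
    y=R[:2,1]; ang=lambda v:np.arctan2(v[1],v[0])
    dy=(ang(t)-ang(y)+np.pi/2)%np.pi-np.pi/2   # world yaw wanted (mod half turn)
    print("t",s["t"],"pos",p.round(4),"yaw_y",np.degrees(ang(y)).round(1),"->",T.round(4),"tool units",d.round(2),"roll units",(-dy/.15).round(2),"q6",round(s["q"][5],2),"F",np.round(s["contact_force"],1),"down",R[:,2].round(2))
    return d,-dy/.15
E
python3 -c "
from g import *
plan(228,.143,.21)"
```

```text
t 1.45 pos [ 0.2311 -0.5807  0.2103] yaw_y -68.3 -> [ 0.4923 -0.2283  0.21  ] tool units [ 1.865e+01 -1.154e+01  1.000e-02] roll units -3.06 q6 -0.0 F [-0.1 -0.7 -0.2] down [-0. -0. -1.]
```

Emit:
step_arm([
  [0.8,-0.5,0,0],
  [1,-0.6,0,0],
  [1,-0.6,0,0],
  [1,-0.6,0,0],
  [1,-0.6,0,0],
  [1,-0.65,0,0],
  [1,-0.65,0,0],
  [1,-0.65,0,0],
], jaw=-1, grip_force=5)

```text
t: 2.25
eef_pos: [0.3409, -0.431, 0.2103]
ee_rot: [-3.085, -0.592, -0.0]
contact_force: [0.8, 0.4, -0.2]
finger_gap: 0.03
gripper_force: 0.0
```

Emit:
step_arm([
  [1,-0.6,0,0],
  [1,-0.6,0,0],
  [1,-0.6,0,0],
  [1,-0.6,0,0],
  [1,-0.65,0,0],
  [1,-0.65,0,0],
  [1,-0.65,0,0],
  [1,-0.65,0,0],
])

```text
t: 3.05
eef_pos: [0.4523, -0.279, 0.2104]
ee_rot: [-3.085, -0.592, -0.0]
contact_force: [-1.3, -0.8, 0.3]
finger_gap: 0.0003
gripper_force: 0.0
```

Emit:
step_arm([
  [1,-0.6,0,0],
  [1,-0.6,0,0],
  [0.8,-0.6,0,0],
  [0,0,0,-0.9],
  [0,0,0,-0.9],
  [0,0,0,-0.9],
  [0,0,0,-0.3],
  [0,0,0,0],
])

```text
t: 3.85
eef_pos: [0.4904, -0.2257, 0.2103]
ee_rot: [-2.875, -1.266, -0.0]
contact_force: [0.3, -0.8, -0.1]
finger_gap: 0.0007
gripper_force: 0.0
```

```bash
python3 - <<'E'
from g import *
plan(228,.143,.055)
s=arm.snapshot("wrist"); cv2.imwrite("pics/w0.png",s["image"])
print(proj(s,[.588,-.122,.058]),np.round(-geom(s)[1].T@geom(s)[2],3))
print(measure(s,C)[:4])
t=arm.snapshot("top"); print(measure(t,C)[:4]); t=arm.snapshot("scene"); print(measure(t,C)[:4])
E
```

```text
t 3.85 pos [ 0.4904 -0.2257  0.2103] yaw_y -42.5 -> [ 0.4923 -0.2283  0.055 ] tool units [-0.03  0.16  7.76] roll units -0.05 q6 0.31 F [ 0.3 -0.8 -0.1] down [-0.  0. -1.]
[280.92014529  47.01895903] [ 0.535 -0.176  0.385]
(array([ 0.58809515, -0.12221779]), np.float64(0.21454814299333602), 2625, np.float64(0.004187295014672636))
(array([ 0.58579763, -0.11957608]), np.float64(0.2129116375733875), 232, np.float64(0.004268125958562701))
(array([ 0.59190878, -0.12613046]), np.float64(0.21534115752896416), 399, np.float64(0.003941703273084165))
```

View pics/w0.png

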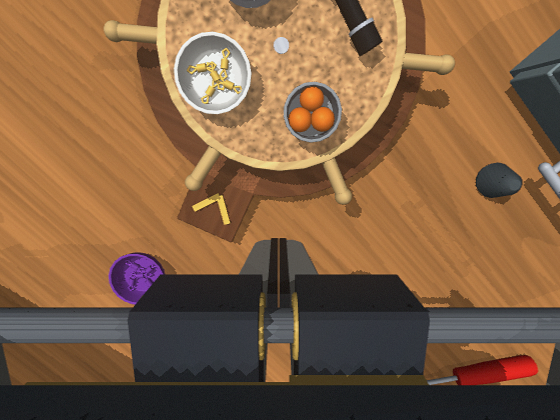

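The wrist view shows the dish at (213,73), the arrow V apex at about (219,196), and the handle to push at (335,180). The gripper is between the two front handles. I'll compute precise angles while descending.

```bash
cat > a.py <<'E'
from g import *
def angs():
    s=arm.snapshot("wrist"); c,ph,n,rm,P=measure(s,C); hsv=cv2.cvtColor(s["image"],cv2.COLOR_BGR2HSV)
    deg=lambda q:np.degrees(np.arctan2(q[1],q[0]))%360
    print("c",c.round(4),"handles",np.round(np.degrees(ph),2),n)
    r=np.linalg.norm(P[...,:2]-C,axis=-1)
    m=(P[...,2]<.03)&(r>.155)&(r<.2)&(hsv[...,1]>120)&(hsv[...,2]>150)&(hsv[...,0]>20)&(hsv[...,0]<32)
    k,l,st,ce=cv2.connectedComponentsWithStats(m.astype(np.uint8))
    if k>1:
        i=1+st[1:,4].argmax(); q=P[l==i][:,:2]-C; rr=np.linalg.norm(q,axis=1); o=rr.argsort()[:15]
        print("arrow n",len(q),"mean ang",deg(q.mean(0)).round(2),"tip ang",deg(q[o].mean(0)).round(2),"rmin",rr.min().round(4),"rmax",rr.max().round(3))
    # dish rim: pixels at rim height and whitish
    m=(P[...,2]>.075)&(P[...,2]<.084)&(r<.105)&(hsv[...,1]<50)&(hsv[...,2]>150)
    k,l,st,ce=cv2.connectedComponentsWithStats(cv2.dilate(m.astype(np.uint8),np.ones((3,3))))
    for i in range(1,k):
        if st[i,4]<200: continue
        q=P[(l==i)&m][:,:2]-C
        f=least_squares(lambda x:np.hypot(*(q-x[:2]).T)-x[2],[*q.mean(0),.033],loss="soft_l1",f_scale=.001).x
        print("white rim n",len(q),"ang",deg(f[:2]).round(2),"r",np.hypot(*f[:2]).round(4),"rad",f[2].round(4),"px",ce[i].round())
    return s
E
python3 -c "
from a import *
angs()"
```

```text
c [ 0.5881 -0.1222] handles 12.3 2637
arrow n 313 mean ang 202.07 tip ang 202.31 rmin 0.1598 rmax 0.191
white rim n 940 ang 161.23 r 0.0654 rad 0.0317 px [213.  73.]
```

Emit:
step_arm([
  [0,0.1,0.9,0],
  [0,0,1,0],
  [0,0,1,0],
  [0,0,1,0],
  [0,0,1,0],
  [0,0,1,0],
  [0,0,1,0],
  [0,0,0.8,0],
])

```text
t: 4.85
eef_pos: [0.4917, -0.2278, 0.0552]
ee_rot: [-2.876, -1.263, 0.001]
contact_force: [0.2, 0.5, -0.7]
finger_gap: 0.0008
gripper_force: 0.0
```

```bash
python3 -c "
from a import *
plan(252,.141,.052,-.030)
s=angs()"
```

```text
t 4.85 pos [ 0.4917 -0.2278  0.0552] yaw_y -42.6 -> [ 0.5159 -0.2468  0.052 ] tool units [0.12 1.53 0.16] roll units -2.86 q6 0.31 F [ 0.2  0.5 -0.7] down [-0.  0. -1.]
c [ 0.5872 -0.1253] handles 11.53 3942
arrow n 782 mean ang 201.27 tip ang 202.35 rmin 0.16 rmax 0.19
white rim n 2125 ang 161.46 r 0.0652 rad 0.0319 px [135.  57.]
white rim n 288 ang 252.85 r 0.065 rad 0.0244 px [341.  54.]
white rim n 136 ang 252.6 r 0.0649 rad 0.0244 px [350. 138.]
```

Emit:
step_arm([
  [0,0.2,0.1,-0.7],
  [0,0.3,0.1,-0.7],
  [0,0.3,0,-0.7],
  [0,0.2,0,-0.7],
  [0,0,0,0],
])

```text
t: 5.4
eef_pos: [0.5093, -0.2393, 0.0528]
ee_rot: [2.548, 1.837, 0.001]
contact_force: [-0.7, 0.1, 0.2]
finger_gap: 0.0006
gripper_force: 0.0
```

```bash
python3 -c "
from a import *
plan(252.3,.141,.052,-.025);plan(293.2,.141,.052,-.025)"
```

```text
t 5.4 pos [ 0.5093 -0.2393  0.0528] yaw_y -18.4 -> [ 0.5213 -0.2487  0.052 ] tool units [-0.26  0.72  0.04] roll units -0.08 q6 -0.12 F [-0.7  0.1  0.2] down [ 0. -0. -1.]
t 5.4 pos [ 0.5093 -0.2393  0.0528] yaw_y -18.4 -> [ 0.6206 -0.2614  0.052 ] tool units [0.7  5.63 0.04] roll units -4.84 q6 -0.12 F [-0.7  0.1  0.2] down [ 0. -0. -1.]
```

Emit:
step_arm([
  [-0.13,0.2,0,0],
  [-0.13,0.2,0,0],
  [0,0.15,0,0],
  [0,0.1,0,0],
  [-0.02,0.1,0,-0.1],
  [-0.02,0.12,0,-0.12],
  [-0.03,0.15,0,-0.15],
  [-0.03,0.18,0,-0.18],
])

```text
t: 6.2
eef_pos: [0.5295, -0.2532, 0.0523]
ee_rot: [-2.469, -1.943, 0.0]
contact_force: [0.2, -0.7, -0.2]
finger_gap: 0.0003
gripper_force: 0.0
```

Emit:
step_arm([
  [-0.03,0.2,0,-0.2],
  [-0.04,0.21,0,-0.2],
  [-0.04,0.21,0,-0.2],
  [-0.04,0.21,0,-0.2],
  [-0.04,0.21,0,-0.2],
  [-0.04,0.21,0,-0.2],
  [-0.04,0.21,0,-0.2],
  [-0.03,0.15,0,-0.15],
])

```text
t: 7.0
eef_pos: [0.5607, -0.2634, 0.0523]
ee_rot: [-2.227, -2.216, -0.0]
contact_force: [-1.8, 2.1, 2.6]
finger_gap: 0.0005
gripper_force: 1.7
```

```bash
python3 -c "
from a import *
plan(293.2,.141,.052,-.025); angs()"
```

```text
t 7.0 pos [ 0.5607 -0.2634  0.0523] yaw_y -0.3 -> [ 0.6206 -0.2614  0.052 ] tool units [0.11 2.99 0.01] roll units -2.73 q6 -0.44 F [-1.8  2.1  2.6] down [ 0.  0. -1.]
c [ 0.585  -0.1237] handles 22.47 4947
arrow n 629 mean ang 205.64 tip ang 202.67 rmin 0.1597 rmax 0.191
white rim n 359 ang 88.17 r 48.8326 rad 48.8575 px [502.   9.]
white rim n 135 ang 262.66 r 0.0653 rad 0.0245 px [329.  50.]
white rim n 67 ang 272.6 r 0.0704 rad 0.0371 px [272.  79.]
white rim n 105 ang 262.85 r 0.0654 rad 0.0241 px [365. 138.]
white rim n 52 ang 261.07 r 0.0663 rad 0.0223 px [279. 143.]
```

Emit:
step_arm([
  [-0.03,0.16,0,-0.12],
  [-0.04,0.2,0,-0.16],
  [-0.04,0.21,0,-0.18],
  [-0.04,0.21,0,-0.18],
  [-0.04,0.21,0,-0.18],
  [-0.04,0.21,0,-0.18],
  [-0.04,0.21,0,-0.18],
  [-0.04,0.21,0,-0.18],
])

```text
t: 7.85
eef_pos: [0.5931, -0.2664, 0.0522]
ee_rot: [-1.989, -2.43, -0.0]
contact_force: [-1.7, 6.7, 4.7]
finger_gap: 0.0004
gripper_force: 3.1
```

Emit:
step_arm([
  [-0.03,0.21,0,-0.18],
  [-0.03,0.21,0,-0.18],
  [-0.03,0.2,0,-0.18],
  [-0.03,0.18,0,-0.16],
  [-0.02,0.15,0,-0.14],
  [-0.02,0.12,0,-0.1],
  [-0.01,0.08,0,-0.06],
  [0,0.03,0,0],
])

```text
t: 8.65
eef_pos: [0.6166, -0.2636, 0.0522]
ee_rot: [-1.802, -2.572, -0.0]
contact_force: [-3.1, 5.4, 3.8]
finger_gap: 0.0007
gripper_force: 3.1
```

```bash
python3 - <<'E'
from a import *
plan(293.2,.141,.052,-.025); s=angs()
p=np.array(arm.read_state()["eef_pos"])[:2]-C; print("tcp ang",np.degrees(np.arctan2(p[1],p[0]))%360,np.hypot(*p))
t=arm.snapshot("top"); q=measure(t,C); print("top",q[0],np.degrees(q[1]))
t=arm.snapshot("scene"); q=measure(t,C); print("scene",q[0],np.degrees(q[1]))
E
```

```text
t 8.65 pos [ 0.6166 -0.2636  0.0522] yaw_y 20.0 -> [ 0.6206 -0.2614  0.052 ] tool units [0.03 0.22 0.01] roll units -0.38 q6 -0.76 F [-3.1  5.4  3.8] down [-0.  0. -1.]
c [ 0.5864 -0.1249] handles 44.68 5017
arrow n 639 mean ang 204.73 tip ang 202.67 rmin 0.1591 rmax 0.184
white rim n 197 ang 176.37 r 0.0709 rad 0.0542 px [169.   2.]
white rim n 197 ang 46.86 r 0.0747 rad 0.0594 px [494.   3.]
white rim n 155 ang 285.14 r 0.066 rad 0.0249 px [314.  51.]
white rim n 44 ang 280.65 r 0.0652 rad 0.0195 px [260.  93.]
tcp ang 281.42819194333583 0.1444318100142846
top [ 0.58602051 -0.11971876] 44.31096875773685
scene [ 0.59079355 -0.12619835] 44.01350394478827
```

Emit:
step_arm([
  [0.0,0.1,0,-0.08],
  [0,0.15,0,-0.15],
  [-0.02,0.17,0,-0.17],
  [-0.02,0.16,0,-0.15],
  [-0.01,0.12,0,-0.12],
  [-0.01,0.08,0,-0.08],
  [0,0.05,0,-0.05],
  [0,0.02,0,0],
])

```text
t: 9.6
eef_pos: [0.633, -0.2589, 0.0523]
ee_rot: [1.646, 2.675, -0.0]
contact_force: [-1.9, 1.4, 1.8]
finger_gap: 0.0003
gripper_force: 1.5
```

```bash
python3 - <<'E'
from a import *
plan(293.2,.141,.052,-.025); s=angs()
t=arm.snapshot("top"); q=measure(t,C); print("top",q[0],np.degrees(q[1]))
t=arm.snapshot("scene"); q=measure(t,C); print("scene",q[0],np.degrees(q[1]))
E
```

```text
t 9.6 pos [ 0.633  -0.2589  0.0523] yaw_y 26.8 -> [ 0.6206 -0.2614  0.052 ] tool units [ 0.17 -0.61  0.02] roll units 0.42 q6 -0.86 F [-1.9  1.4  1.8] down [ 0. -0. -1.]
c [ 0.5866 -0.1252] handles 51.48 5003
white rim n 260 ang 180.52 r 0.0721 rad 0.0575 px [170.   3.]
white rim n 249 ang 68.54 r 0.09 rad 0.0854 px [494.   3.]
white rim n 289 ang 291.8 r 0.0654 rad 0.0243 px [314.  71.]
top [ 0.58563704 -0.1196561 ] 51.0205581996935
scene [ 0.59190813 -0.12628558] 51.10770504370544
```

Emit:
step_arm([
  [0,0.05,0,-0.05],
  [0,0.08,0,-0.06],
  [0,0.06,0,-0.05],
  [0,0.03,0,0],
  [0,0,0,0],
  [0,-0.3,0,0],
  [0,-0.6,0,0],
  [0,-0.7,0,0],
])

```text
t: 10.55
eef_pos: [0.6076, -0.2721, 0.0521]
ee_rot: [-1.614, -2.695, 0.0]
contact_force: [0.1, -0.1, -0.6]
finger_gap: 0.0004
gripper_force: 0.0
```

Emit:
step_arm([
  [0,0,-0.8,0],
  [0,0,-1,0],
  [0,0,-1,0],
  [0,0,-1,0],
  [0,0,-1,0],
  [0,0,-1,0],
  [0,0,-1,0],
  [0,0,-1,0],
])

```text
t: 11.35
eef_pos: [0.6085, -0.272, 0.2106]
ee_rot: [1.615, 2.693, 0.0]
contact_force: [-0.3, -0.3, 0.5]
finger_gap: 0.0006
gripper_force: 0.0
```

```bash
python3 - <<'E'
from a import *
plan(228,.143,.21); s=angs()
t=arm.snapshot("top"); q=measure(t,C); print("top",q[0],np.degrees(q[1]))
t=arm.snapshot("scene"); q=measure(t,C); print("scene",q[0],np.degrees(q[1]))
E
```

```text
t 11.35 pos [ 0.6085 -0.272   0.2106] yaw_y 28.1 -> [ 0.4923 -0.2283  0.21  ] tool units [ 4.66 -4.09  0.02] roll units 8.16 q6 -0.91 F [-0.3 -0.3  0.5] down [ 0. -0. -1.]
c [ 0.5888 -0.1225] handles 52.46 1798
arrow n 470 mean ang 201.82 tip ang 201.91 rmin 0.16 rmax 0.191
white rim n 842 ang 201.94 r 0.0647 rad 0.0316 px [263.  42.]
top [ 0.58637724 -0.11944372] 52.514255286266625
scene [ 0.59182341 -0.12619408] 52.573102936908455
```

Emit:
step_arm([
  [0.5,-0.5,0,0.8],
  [0.4,-0.5,0,0.9],
  [0.4,-0.5,0,0.9],
  [0.3,-0.6,0,0.9],
  [0.2,-0.6,0,0.9],
  [0.1,-0.7,0,0.9],
  [0,-0.6,0,0.9],
  [0,0,0,0],
])

```text
t: 12.3
eef_pos: [0.5201, -0.2407, 0.2074]
ee_rot: [-2.652, -1.68, 0.002]
contact_force: [0.5, -0.5, 0.1]
finger_gap: 0.0005
gripper_force: 0.0
```

```bash
python3 - <<'E'
from a import *
plan(228,.143,.21); s=angs(); im=s["image"].copy()
a=proj(s,[*C,.08]); e=np.array([np.cos(np.radians(202.1)),np.sin(np.radians(202.1))]); b=proj(s,[*(C+.163*e),.021])
cv2.circle(im,tuple(int(v) for v in b),3,(255,0,0),1); d=proj(s,[*(C+.066*e),.08]); cv2.circle(im,tuple(int(v) for v in d),3,(255,0,0),1)
cv2.imwrite("pics/end.png",im)
E
```

```text
t 12.3 pos [ 0.5201 -0.2407  0.2074] yaw_y -25.3 -> [ 0.4923 -0.2283  0.21  ] tool units [-0.03 -1.52 -0.13] roll units 1.95 q6 0.01 F [ 0.5 -0.5  0.1] down [-0.  0. -1.]
c [ 0.5897 -0.1234] handles 51.96 2294
arrow n 336 mean ang 201.99 tip ang 201.94 rmin 0.16 rmax 0.19
white rim n 933 ang 201.8 r 0.0646 rad 0.0315 px [242. 107.]
```

View pics/end.png

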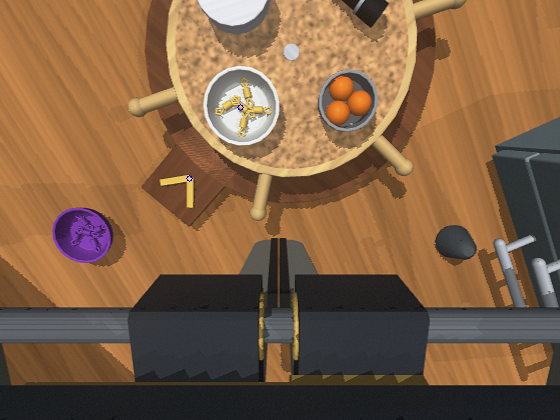

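The white dish at (242,107) lies on the line from the axis to the arrow apex at (190,178), within about 0.5°. The items on the carousel are undisturbed and the gripper is clear, so I'm handing in.

```bash
python3 -c "
from station import arm
print(arm.job_done())"
```

```text
the job is handed in; nothing more can be done
None
```

The carousel was turned about 40°, so the white dish of brass swivels stands at the front, within about 0.5° of the arrow by the wrist camera, and the job is handed in with the arm clear.

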